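# Turn a freshly tyred handcart wheel until its valve is at the top

### The arm

A 6-joint arm with a two-finger parallel gripper is mounted at the origin on the work surface. World frame = base frame: x ahead of the robot, y to its left, z up, the work surface at z = 0. Lengths are in m, angles in rad, forces in N, time in s.
With the tool pointing down it reaches from about 0.225 to 0.875 m from the base axis. Payload 3.4 kg.
Tool frame: the origin (TCP) lies between the finger pads; the fingertips stand 17 mm ahead of it and the grasp point (between the pads) lies 2 mm behind it; z points along the fingers, y is the direction in which the jaws open and shut (so a half turn about z gives the same grasp; the last joint's range is limited). The gripper opens to 85 mm and grips with 20 to 120 N. Pads are 22 mm wide; open, the fingers measure 114 mm over their backs; the gripper's body (76 mm by 85 mm) begins 54 mm behind the grasp point. The pads swing forward as they close: fully open they stand 13 mm farther back than shut.
Start: joints at [-1.243, 0.276, 1.505, -0, 1.361, -0.121], TCP at [0.249, -0.518, 0.248] pointing down, gripper open.
Joint ranges: [-2.89, 2.89], [-0.75, 2.08], [0.22, 2.7], [-1.18, 4.32], [0.11, 2.71], [-2.7, 2.7]. Speed limits (rad/s): [2.57, 2.57, 3.14, 3.14, 3.14, 3.14].

### API

Orientations are given as a unit quaternion [x, y, z, w].
In Python, from plant import r gives the robot as it stands.
- The arm moves only by the tool drive_tool, never from a script. Its argument "deltas" is a list of rows, each a list of 4 numbers: the shift along the tool's x, y, z in mm, then the turn about the tool's z in degrees. A call has 1 to 12 rows; each row shifts and turns the pose as measured when the row begins, along the tool's axes as they then stand; what a row does not reach is not made up. A row lasts 1/8 s, in which the tool goes at most 62.5 mm and 10.7 degrees, less where a joint would pass 70% of its speed; a pose out of reach is approached as far as the arm can. A call is refused whole if a number of a shift passes 62.5 or a number of a turn 10.7, either way. A call with a gripper value outside its range is refused whole. "gripper" is the opening, from 0 (shut) to 1 (fully open), set as the call begins (left out, the last holds). The fingers move at their own pace and stop on an object; the grip force is fixed at half the most. Time passes only in rows, so rows that do not move let the fingers close. It gives the time, the measured TCP pose, the force and the opening at its end, in the units of the state.
- r.get_obs(): the state, without advancing time (a new reading comes with each control period).
- r.snapshot(name): name is "scene" or "top" or "wrist"; returns the picture (400x640x3 uint8, red, green, blue); there is no depth.
- r.calibration(name): a dict with "fx", "fy", "cx", "cy" (pixels), "view" (4x4, takes a point from world to camera coordinates). Camera axes: x right, y down, z forward; pixel columns grow to the right and rows downward; lengths in m; the calibration is good to about 2 mm. A picture is of the moment at which its call begins: read the wrist's pose just before it. calibration takes no time and is no camera call; for the wrist camera it gives the pose at the moment of the call.
- r.sign_off(): hands the job in, once; it reports no verdict.
The state is a dict: "clock": time; "joints": joint angles; "qvel": joint speeds; "tau": joint torques, N m; "tcp_pos": TCP position; "tool_rot": TCP orientation; "force": force on the tool from outside, world axes, zero at the start; "moment": the same for the moment, N m; "width": finger opening in m.
Only numpy, scipy, OpenCV 4.12 (cv2) and the standard library are available. Lean on these libraries where they do the work, as an engineer would, in place of code of your own. Each camera call takes 0.05 s, during which the arm holds its last target.

### The job

The blue handcart wheel on its bench stand has a freshly glued tyre and must be turned so that its valve (yellow cap, beside the yellow stripe on the tyre) is at the very top, straight above the axle, ready for the pump. Push the wheel round gently by its spokes, one after another, with a fingertip, keep off the tyre and the valve because the glue is wet, and leave the tools on the bench where they are. Finish with the wheel at rest and the hand clear.

Things in the scene. Friction and masses are not known exactly. Their poses are not given: they have to be found in the camera images.
- stand: fixed grey stand carrying the wheel. Origin on the bench below the wheel's front plane; x level along the axle, from the wheel's open front (towards the robot) to its back, y left as seen from the robot, z up. Base plate 12 mm thick, x -10 to +140 mm, 110 mm to either side; two legs behind the wheel, x 96 to 114 mm. Axle 170 mm above the bench.
- hub (a point): centre of the blue wheel, on the axle, in the plane of the wheel's front (robot) side; turns with the wheel. Hub radius 24 mm (a nut of radius 10 mm stands 6 mm out in front); rim from radius 107 to 114 mm, 10 to 56 mm behind this plane. The wheel can be turned either way on a stiff bearing (about 0.28 N m, 3 to 5 N at a spoke) and stays where it is left.
- spoke (a point): middle of one of the five alike, straight, radial blue spokes, 63 mm from the axle. Spokes are 72 degrees apart, 14 mm wide, run from the hub to the rim, front faces 2 mm and back faces 22 mm behind the wheel's front plane (this point 12 mm). The gaps between them are open right through. This spoke lies 36 degrees clockwise (seen from the robot) of the valve.
- tyre: black tyre with its valve, not to be touched. Origin as hub. Round section of 40 mm: radius 112 to 152 mm, 18 to 58 mm behind the front plane (hub and spokes stand proud of it). A yellow stripe 65 mm long marks the tyre at the valve. The valve stem stands inwards from the rim, midway between two spokes, to radius 72 mm, 38 mm behind the front plane: brass 8 mm thick, yellow cap 13 mm thick.
- valve (a point): point in the middle of the valve, 90 mm from the axle and 38 mm behind the wheel's front plane; it has to come straight above the axle
- wheel (a joint): angle of the wheel in rad: 0 with the valve straight below the axle, growing clockwise as seen from the robot (at +1.57 the valve is at the stand's +y, left; at -1.57 right); valve at the top at +3.14 and equally at -3.14. Stops only at +-9.5. The spokes lie at this angle plus 0.628, 1.885, 3.142, 4.398 and 5.655, measured alike.
- mallet: joiner's wooden mallet lying on the bench, head 70 x 140 x 55 mm, 285 mm long along its x; origin under its middle; to be left alone
- plane: hand plane, 240 x 60 mm along its x, 97 mm high; origin under its middle; to be left alone
- chisel: chisel with red and yellow handle lying in front of the wheel, 235 mm along its x, 28 mm thick; origin under its middle; to be left alone
- glue: white glue bottle with orange cap, radius 30 mm, 150 mm high; origin under its middle; to be left alone
- tin: tin of radius 33 mm, 60 mm high, in front of the wheel; origin under its middle; to be left alone
- offcut: block of pale wood 100 x 45 x 35 mm in front of the wheel; origin under its middle; to be left alone

How it is judged:
By the outcome, as a careful person would: the job done as asked, in the order asked, and still so for the second after the job is handed in, with the robot touching nothing.
It also fails if it takes over 61 s, if anything falls off the work surface, if the arm or the gripper's body presses on something with over 40 N, if the wrist force passes 120 N, or if a joint passes its speed limit or range.

## Working session

There is one attempt and no reset: what is moved stays moved. The work goes in short steps, Python scripts to look and compute and a tool call to move; the robot and the scene stay as the last step left them, time stands still between calls to the robot, and variables do not carry over. Pictures are saved under pics/ and viewed, and the job is handed in when it is done.

Besides the shell and the picture viewer there is one more tool, called after ">>>" as name([rows], argument=value, ...), one row to a line, values as JSON. drive_tool: Moves the arm, as the interface text tells. Its arguments: {"type":"object","properties":{"deltas":{"type":"array"},"gripper":{"type":"number"}},"required":["deltas"]}

```bash
mkdir -p pics; ls; python3 - <<'E'
from plant import r
import cv2,numpy as np
o=r.get_obs();print({k:np.round(v,3) for k,v in o.items()})
for n in("scene","top","wrist"):
    c=r.calibration(n);print(n,c['fx'],c['fy'],c['cx'],c['cy']);print(np.round(c['view'],4).tolist())
    cv2.imwrite(f"pics/{n}0.png",r.snapshot(n)[:,:,::-1])
E
```

```text
pics
{'clock': np.float64(0.0), 'joints': array([-1.243,  0.277,  1.506,  0.   ,  1.361, -0.121]), 'qvel': array([-0.001,  0.   , -0.001,  0.001,  0.   , -0.001]), 'tau': array([-0.0000e+00, -4.1678e+01, -2.4581e+01, -0.0000e+00,  1.1000e-02,
       -0.0000e+00]), 'tcp_pos': array([ 0.249, -0.518,  0.247]), 'tool_rot': array([ 0.975,  0.223, -0.   , -0.001]), 'force': array([-0.397, -0.454,  0.771]), 'moment': array([-0.01 ,  0.004,  0.015]), 'width': np.float64(0.085)}
scene 500.500133064354 500.500133064354 323.92837115931485 196.2102401868541
[[-0.8758, 0.4826, 0.0089, 0.4612], [0.3257, 0.6044, -0.727, -0.0361], [-0.3563, -0.6338, -0.6865, 2.0666], [0.0, 0.0, 0.0, 1.0]]
top 383.6631338822205 383.6631338822205 318.25088336889047 193.90134208168053
[[-0.0218, -0.9997, -0.0113, -0.0211], [-0.9854, 0.0234, -0.1685, 0.5061], [0.1687, 0.0075, -0.9856, 1.4631], [0.0, 0.0, 0.0, 1.0]]
wrist 276.60993454759193 276.60993454759193 319.2493547309433 198.75424348358132
[[0.4326, -0.9016, -0.0028, -0.5744], [-0.8528, -0.4102, 0.3231, -0.0404], [-0.2924, -0.1374, -0.9464, 0.3816], [0.0, 0.0, 0.0, 1.0]]
```

View pics/scene0.png

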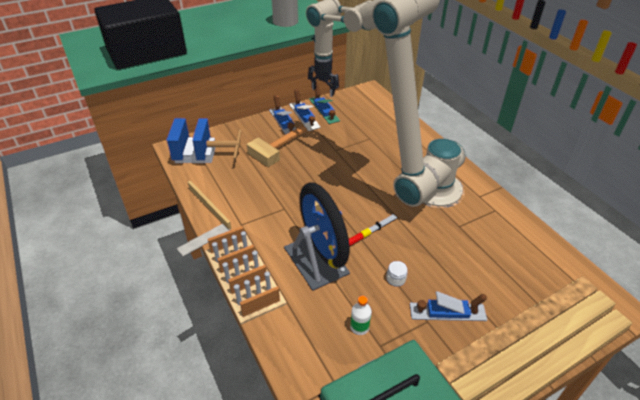

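View pics/top0.png

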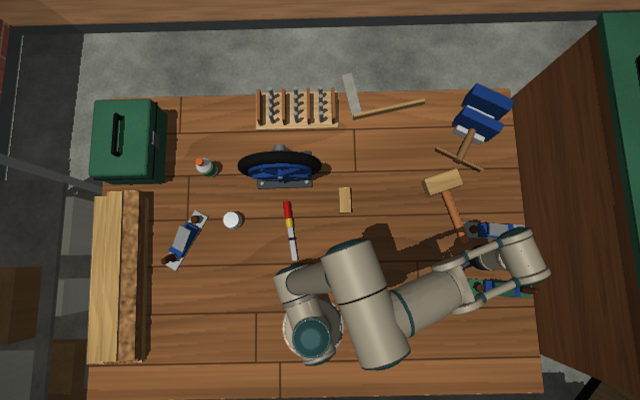

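View pics/wrist0.png

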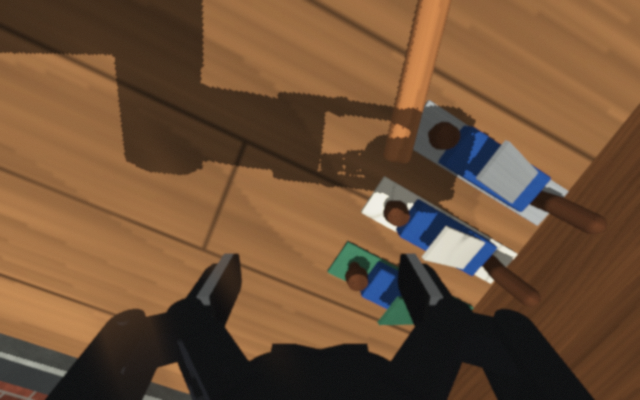

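```bash
python3 - <<'E'
import cv2,numpy as np
a=cv2.imread('pics/scene0.png')[170:300,270:410];b=cv2.imread('pics/top0.png')[130:265,215:360]
cv2.imwrite('pics/z1.png',cv2.resize(a,None,fx=4.5,fy=4.5,interpolation=2));cv2.imwrite('pics/z2.png',cv2.resize(b,None,fx=4.4,fy=4.4,interpolation=2))
E
```

```text
(no output)
```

View pics/z1.png

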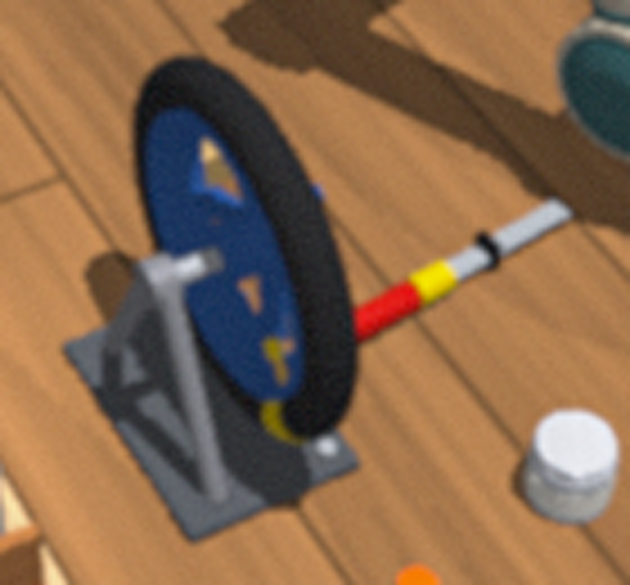

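View pics/z2.png

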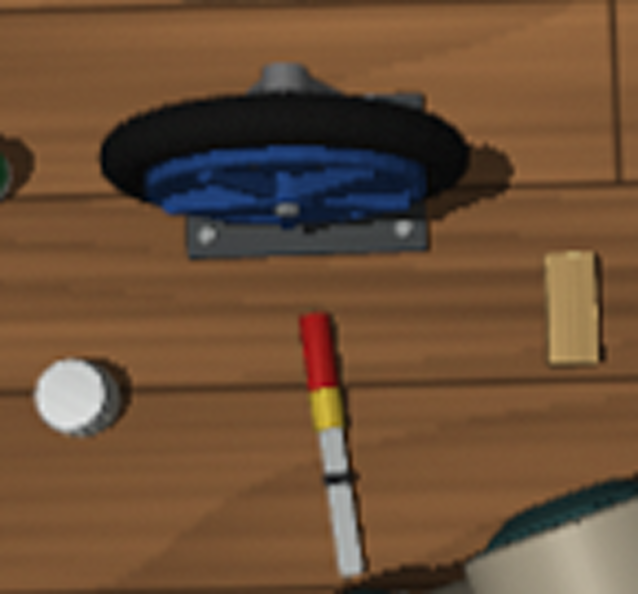

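```bash
cat > h.py <<'E'
import numpy as np,cv2
from plant import r
def ray(c,u,v):
    V=np.array(c['view']);R=V[:3,:3];t=V[:3,3]
    d=R.T@np.array([(u-c['cx'])/c['fx'],(v-c['cy'])/c['fy'],1]);return -R.T@t,d
def onz(c,u,v,z):
    o,d=ray(c,u,v);return o+d*(z-o[2])/d[2]
def onplane(c,u,v,p,n):
    o,d=ray(c,u,v);return o+d*(np.dot(p-o,n)/np.dot(d,n))
def proj(c,p):
    V=np.array(c['view']);q=V[:3,:3]@p+V[:3,3];return c['fx']*q[0]/q[2]+c['cx'],c['fy']*q[1]/q[2]+c['cy']
E
python3 - <<'E'
from h import *
c=r.calibration('top')
f=lambda x,y,z:onz(c,215+x/4.4,130+y/4.4,z).round(4)
print('plate',f(190,258,.012),f(430,248,.012));print('nut',f(287,209,.17),'tin',f(70,397,.06),'chis',f(315,316,.02),f(350,575,.02),'off',f(546,252,.035),f(600,252,.035),f(575,365,.035))
print('tyre ends',f(103,155,.17),f(468,155,.17))
c=r.calibration('scene');f=lambda x,y,z:onz(c,270+x/4.5,170+y/4.5,z).round(4)
print('plate scene',f(190,540,.012),f(357,465,.012),f(68,347,.012))
w=r.calibration('wrist');V=np.array(w['view']);print('cam',-V[:3,:3].T@V[:3,3])
E
```

```text
plate [0.538  0.2088 0.012 ] [ 0.5421 -0.0108  0.012 ]
nut [0.5472 0.1027 0.17  ] tin [0.4079 0.3052 0.06  ] chis [0.4805 0.0941 0.02  ] [0.2493 0.0651 0.02  ] off [ 0.5315 -0.1155  0.035 ] [ 0.5303 -0.164   0.035 ] [ 0.4288 -0.1381  0.035 ]
tyre ends [0.5967 0.255  0.17  ] [ 0.5892 -0.0472  0.17  ]
plate scene [0.6924 0.2195 0.012 ] [0.5474 0.2188 0.012 ] [0.6904 0.0063 0.012 ]
cam [ 0.32562925 -0.48208171  0.37267754]
```

```bash
python3 - <<'E'
from h import *
c=r.calibration('scene');n=np.array([1,.015,0]);H=np.array([.552,.101,.17])
for d in(.038,):
  for x,y in((275,350),(282,380),(285,425)):
    p=onplane(c,270+x/4.5,170+y/4.5,H+n*d,n)-H;print(p.round(4),np.hypot(p[1],p[2]).round(3),'ang',np.degrees(np.arctan2(p[1],-p[2])).round(1))
print('hub back px',proj(c,H+n*.06))
c=r.calibration('top')
for a in range(5):print(a)
for x,y in((287,209),(290,165),(205,178),(345,178),(385,203),(180,208)):
    p=onplane(c,215+x/4.4,130+y/4.4,H+n*.002,n)-H;print((x,y),p.round(3),np.degrees(np.arctan2(p[1],-p[2])).round(1))
E
```

```text
[ 0.0371  0.0603 -0.0595] 0.085 ang 45.4
[ 0.0369  0.0715 -0.0823] 0.109 ang 41.0
[ 0.0368  0.0779 -0.1286] 0.15 ang 31.2
hub back px (np.float64(316.6965435425929), np.float64(226.61185345110215))
0
1
2
3
4
(287, 209) [ 0.002  0.005 -0.031] 9.3
(290, 165) [ 0.002 -0.014  0.123] -173.5
(205, 178) [0.001 0.055 0.092] 149.1
(345, 178) [ 0.003 -0.052  0.074] -145.0
(385, 203) [ 0.003 -0.078 -0.022] -74.2
(180, 208) [ 0.001  0.092 -0.011] 83.2
```

>>> drive_tool([
  [0,0,-10,-10.7],
  [0,0,-10,-10.7],
  [0,0,-10,-10.7],
  [0,0,-10,-10.7],
  [0,0,-10,-10.7],
  [0,0,-10,-10.7],
  [0,0,0,-1],
], gripper=1)

```text
clock: 1.02
tcp_pos: [0.2489, -0.5163, 0.3062]
tool_rot: [0.698, 0.716, 0.002, -0.004]
force: [0.0, 0.0, 0.5]
width: 0.0852
```

>>> drive_tool([
  [50,10,0,0],
  [50,10,0,0],
  [50,10,0,0],
  [50,10,0,0],
  [50,10,0,0],
  [50,10,0,0],
  [50,10,0,0],
  [50,10,0,0],
  [50,10,0,0],
  [50,0,0,0],
  [50,0,0,0],
  [30,0,0,0],
])

```text
clock: 2.52
tcp_pos: [0.3337, 0.0819, 0.3048]
tool_rot: [0.713, 0.701, 0.004, -0.007]
force: [0.4, -0.0, 0.2]
width: 0.0851
```

```bash
python3 - <<'E'
from h import *
c=r.calibration('wrist');im=r.snapshot('wrist')[:,:,::-1];cv2.imwrite('pics/w1.png',im)
V=np.array(c['view']);print('cam',-V[:3,:3].T@V[:3,3],V.tolist())
cv2.imwrite('pics/s1.png',cv2.resize(r.snapshot('scene')[100:320,230:480,::-1],None,fx=2.6,fy=2.6))
E
```

```text
cam [0.33639368 0.1630706  0.43116079] [[0.9998240887414429, -0.01831793453507127, -0.004030489636963301, -0.3316095977368134], [-0.01618440550632033, -0.9511849101689526, 0.3081969040812868, 0.027672209647080663], [-0.009479271636144433, -0.3080774576973326, -0.9513140509148376, 0.4635964619604901], [0.0, 0.0, 0.0, 1.0]]
```

View pics/w1.png

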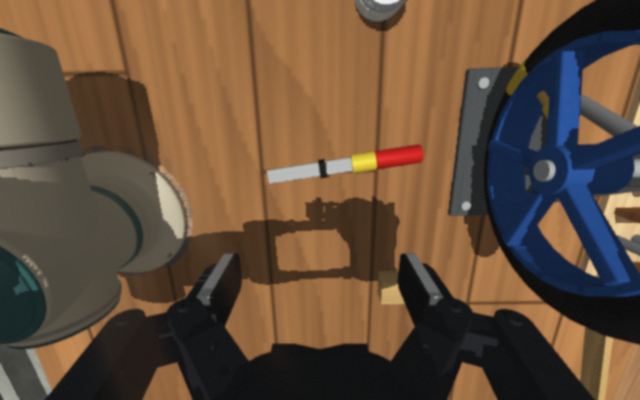

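View pics/s1.png

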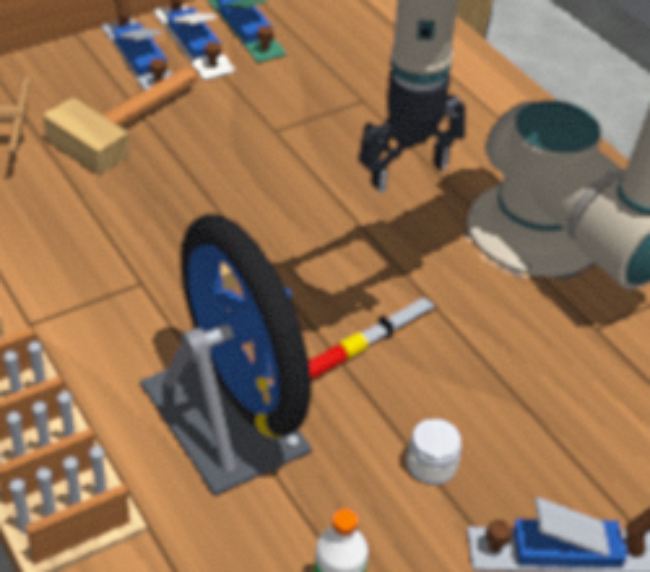

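```bash
python3 - <<'E'
from h import *
im=cv2.imread('pics/w1.png');cv2.imwrite('pics/w1f.png',cv2.resize(im[240:400,380:580],None,fx=3.5,fy=3.5,interpolation=2))
E
```

```text
(no output)
```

View pics/w1f.png

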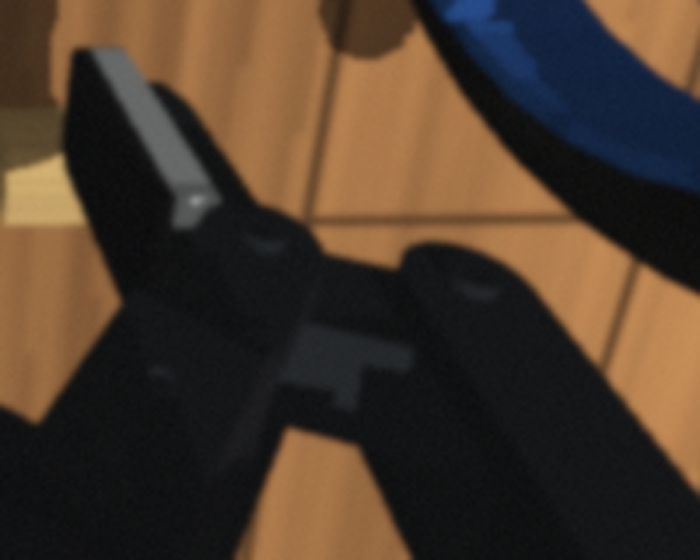

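```bash
python3 - <<'E'
from h import *
V=np.array([[0.9998240887414429, -0.01831793453507127, -0.004030489636963301, -0.3316095977368134], [-0.01618440550632033, -0.9511849101689526, 0.3081969040812868, 0.027672209647080663], [-0.009479271636144433, -0.3080774576973326, -0.9513140509148376, 0.4635964619604901], [0,0,0,1]])
c=dict(r.calibration('wrist'));c['view']=V
T=np.array([.3337,.0819,.3048])
for p in((78,50),(120,50),(215,200),(150,85),(190,95),(260,205),(320,250),(400,270),(420,245),(530,280),(600,380),(700,490)):
  o=[]
  for y in(.093,.082):
    q=onplane(c,380+p[0]/3.5,240+p[1]/3.5,np.array([0,y,0]),np.array([0,1.,0]))-T;o+=[(q*1000).round(0)[[0,2]]]
  print(p,o)
n=np.array([1,.015,0]);H=np.array([.552,.101,.17])
print('nut',proj(c,H-n*.006),'hub')
nut=onz(c,544,170,.17);print(nut)
E
```

```text
(78, 50) [array([43.,  3.]), array([ 49., -17.])]
(120, 50) [array([49.,  3.]), array([ 56., -17.])]
(215, 200) [array([48., 36.]), array([56., 22.])]
(150, 85) [array([50., 12.]), array([57., -6.])]
(190, 95) [array([54., 15.]), array([62., -3.])]
(260, 205) [array([53., 37.]), array([61., 23.])]
(320, 250) [array([56., 44.]), array([64., 31.])]
(400, 270) [array([62., 47.]), array([71., 35.])]
(420, 245) [array([66., 44.]), array([76., 31.])]
(530, 280) [array([74., 49.]), array([85., 36.])]
(600, 380) [array([71., 61.]), array([82., 50.])]
(700, 490) [array([71., 71.]), array([82., 62.])]
nut (np.float64(539.7804767033972), np.float64(172.97390069527702)) hub
[0.5493662  0.10375561 0.17      ]
```

>>> drive_tool([
  [0,0,0,-10.7],
  [0,0,0,-10.7],
  [0,0,0,-10.7],
  [0,0,0,-10.7],
  [0,0,0,-10.7],
  [0,0,0,-10.7],
  [0,0,0,-10.7],
  [0,0,0,-10.7],
  [0,0,0,-6],
], gripper=0)

```text
clock: 3.75
tcp_pos: [0.3313, 0.075, 0.3001]
tool_rot: [-0.011, 1.0, 0.005, -0.007]
force: [0.1, -0.7, -0.5]
width: 0.0003
```

>>> drive_tool([
  [-30,30,0,0],
  [-30,30,0,0],
  [-30,30,0,0],
  [-20,20,0,0],
  [0,0,0,0],
])

```text
clock: 4.38
tcp_pos: [0.4428, 0.1837, 0.2968]
tool_rot: [-0.002, 1.0, 0.002, -0.008]
force: [-0.8, -0.3, -0.3]
width: -0.0002
```

```bash
python3 - <<'E'
from h import *
import json
c=r.calibration('wrist');json.dump({k:np.array(v).tolist() for k,v in c.items()},open('c2.json','w'));im=r.snapshot('wrist')[:,:,::-1];cv2.imwrite('pics/w2.png',im)
o=r.get_obs();print(o['tcp_pos'],o['tool_rot'],o['joints'],o['width'])
E
```

```text
[0.44188042 0.18298748 0.29680894] [-0.00232391  0.99996033  0.00180764 -0.00840701] [ 0.24148486  0.1107434   1.59959866  0.00755325  1.44673361 -1.33495216] -0.0002528578318755676
```

View pics/w2.png

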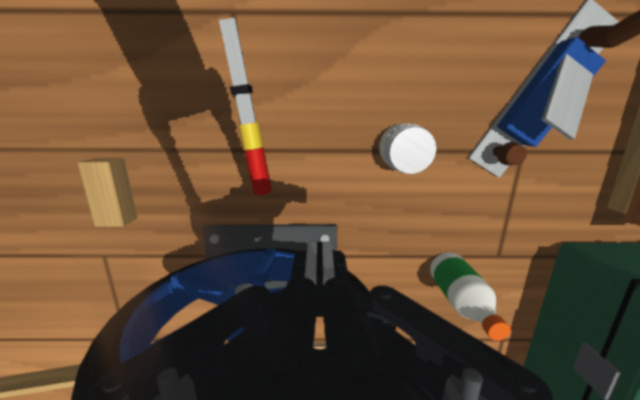

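```bash
python3 - <<'E'
import cv2
im=cv2.imread('pics/w1.png');cv2.imwrite('pics/w1z.png',cv2.resize(im[20:320,450:640],None,fx=2.6,fy=2.6,interpolation=2)[:600] if 0 else cv2.resize(im[20:220,450:640],None,fx=3.0,fy=3.0,interpolation=2))
E
```

```text
(no output)
```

View pics/w1z.png

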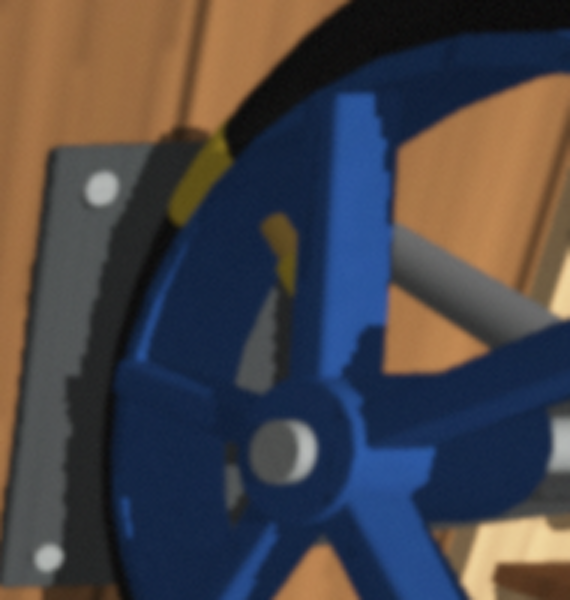

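```bash
python3 - <<'E'
from h import *
V=np.array([[0.9998240887414429, -0.01831793453507127, -0.004030489636963301, -0.3316095977368134], [-0.01618440550632033, -0.9511849101689526, 0.3081969040812868, 0.027672209647080663], [-0.009479271636144433, -0.3080774576973326, -0.9513140509148376, 0.4635964619604901], [0,0,0,1]])
c=dict(r.calibration('wrist'));c['view']=V
n=np.array([1,.015,0])
for X in(.550,.554,.558):
  H=np.array([X,.102,.17])
  f=lambda x,y,d:onplane(c,450+x/3,20+y/3,H+n*d,n)-H
  print(X,'nut',f(278,450,-.006).round(4))
  N=f(278,450,-.006)
  a=f(335,95,.002);b=f(322,375,.002);print(' edge',a.round(4),b.round(4),'dir',np.degrees(np.arctan2(a[1]-b[1],-(a[2]-b[2]))).round(1))
  e=(a-b)/np.linalg.norm(a-b);print('  offset from hub',np.cross(e,a-N)[0].round(4))
  for q in((270,235),(290,275)):
    v=f(*q,.038);v[1:]-=N[1:];print('  valve',v.round(3),np.degrees(np.arctan2(v[1],-v[2])).round(1),np.hypot(v[1],v[2]).round(3))
E
```

```text
0.55 nut [-0.006   0.0029  0.0051]
 edge [ 0.0004  0.1055 -0.0124] [0.0016 0.0261 0.0055] dir 77.3
  offset from hub 0.0055
  valve [ 0.037  0.065 -0.08 ] 39.1 0.104
  valve [ 0.037  0.051 -0.067] 37.4 0.084
0.554 nut [-0.006   0.0018  0.0002]
 edge [ 0.0004  0.1063 -0.0175] [0.0016 0.0254 0.0008] dir 77.3
  offset from hub 0.0058
  valve [ 0.037  0.067 -0.081] 39.5 0.105
  valve [ 0.037  0.052 -0.067] 37.9 0.085
0.558 nut [-0.006   0.0007 -0.0048]
 edge [ 0.0004  0.1071 -0.0226] [ 0.0016  0.0247 -0.004 ] dir 77.3
  offset from hub 0.0061
  valve [ 0.037  0.068 -0.081] 39.8 0.106
  valve [ 0.037  0.053 -0.067] 38.3 0.085
```

>>> drive_tool([
  [-25,-9,8,0],
  [-25,-9,8,0],
  [-20,-9,6,0],
  [-8,0,0,0],
  [0,0,0,0],
])

```text
clock: 5.05
tcp_pos: [0.5235, 0.1504, 0.2712]
tool_rot: [0.001, 1.0, 0.001, -0.009]
force: [0.0, -0.2, -0.1]
width: -0.0
```

```bash
python3 - <<'E'
from h import *
im=r.snapshot('wrist')[:,:,::-1];cv2.imwrite('pics/w3.png',im)
cv2.imwrite('pics/s3.png',cv2.resize(r.snapshot('scene')[120:280,250:450,::-1],None,fx=3.5,fy=3.5,interpolation=2))
E
```

```text
(no output)
```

View pics/w3.png

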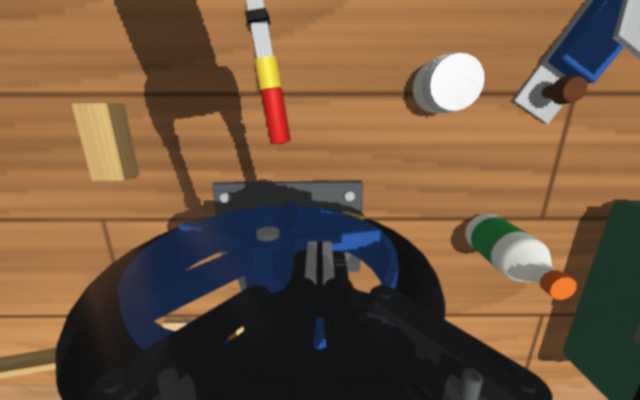

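View pics/s3.png

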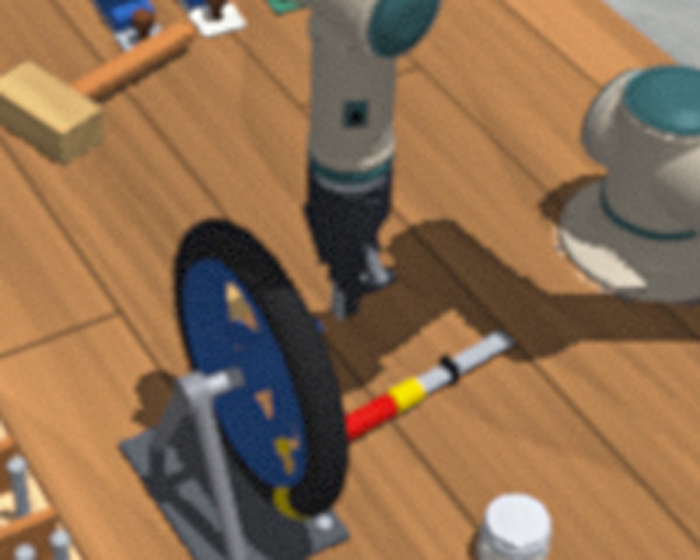

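>>> drive_tool([
  [-8,0,0,0],
  [-4,0,0,0],
  [-3,0,0,0],
])

```text
clock: 5.52
tcp_pos: [0.5375, 0.1517, 0.2723]
tool_rot: [-0.001, 1.0, 0.001, -0.009]
force: [-0.1, -0.0, -0.1]
width: 0.0004
```

>>> drive_tool([
  [-3,0,0,0],
  [-2,0,0,0],
])

```text
clock: 5.78
tcp_pos: [0.5425, 0.1519, 0.2723]
tool_rot: [-0.001, 1.0, 0.001, -0.009]
force: [-2.2, -0.4, 1.3]
width: -0.0004
```

>>> drive_tool([
  [-2,0,0,0],
  [-2,0,0,0],
])

```text
clock: 6.02
tcp_pos: [0.5426, 0.1519, 0.2724]
tool_rot: [-0.001, 1.0, 0.001, -0.013]
force: [-6.5, -1.0, 3.5]
width: -0.0002
```

```bash
python3 - <<'E'
from h import *
im=r.snapshot('wrist')[:,:,::-1];cv2.imwrite('pics/w4.png',cv2.resize(im[180:380,200:460],None,fx=3,fy=3,interpolation=2))
cv2.imwrite('pics/s4.png',cv2.resize(r.snapshot('scene')[140:260,280:400,::-1],None,fx=5,fy=5,interpolation=2))
E
```

```text
(no output)
```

View pics/w4.png

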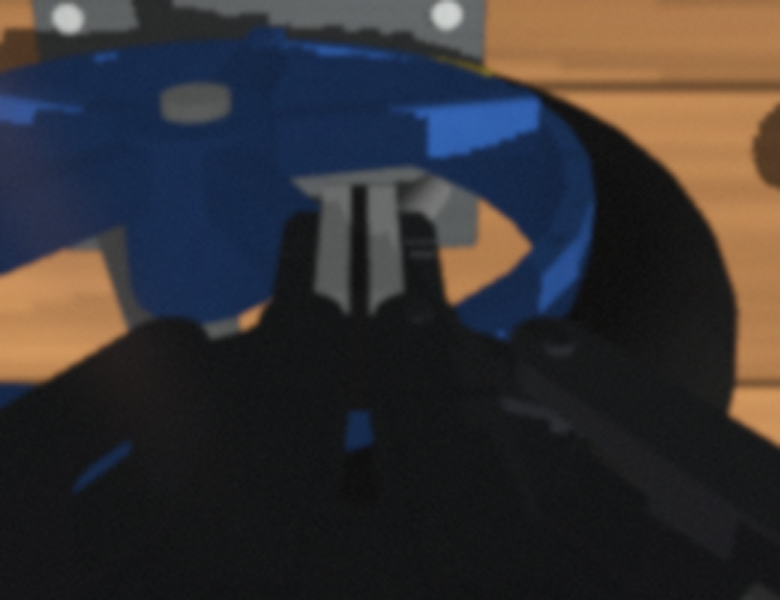

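View pics/s4.png

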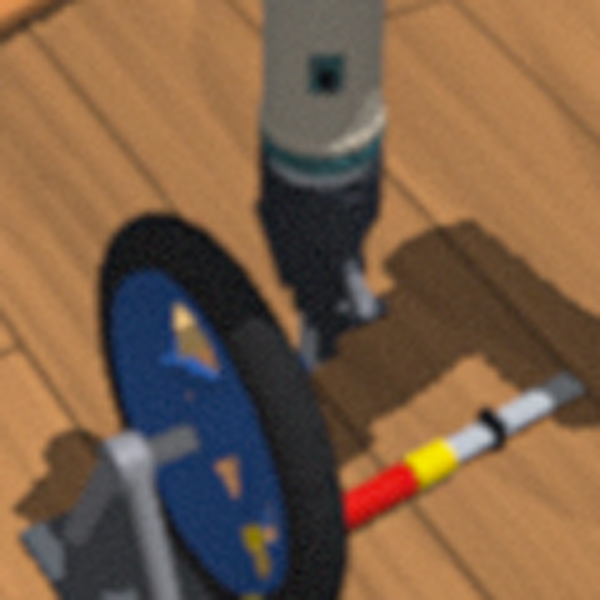

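>>> drive_tool([
  [10,0,0,0],
  [0,25,0,-0.5],
  [0,25,2,-0.5],
  [-7,0,0,0],
  [-4,0,0,0],
  [-1,0,0,0],
])

```text
clock: 6.88
tcp_pos: [0.5449, 0.2015, 0.2708]
tool_rot: [-0.009, 1.0, 0.001, -0.011]
force: [-0.1, -0.4, 0.5]
width: -0.0001
```

>>> drive_tool([
  [-1.5,-6,0,0],
  [0,-6,0,0],
  [0,-6,0,0],
  [0,-6,0,0],
  [0,-4,0,0],
])

```text
clock: 7.5
tcp_pos: [0.5471, 0.1706, 0.271]
tool_rot: [-0.008, 1.0, 0.001, -0.011]
force: [-0.3, 4.4, 1.9]
width: 0.0
```

>>> drive_tool([
  [0,-6,1,0],
  [0,-6,0,0],
  [0,-6,0,0],
  [0,-6,0,0],
])

```text
clock: 8.0
tcp_pos: [0.5474, 0.1577, 0.2773]
tool_rot: [-0.009, 1.0, 0.015, -0.007]
force: [-2.5, 5.6, 6.0]
width: -0.0003
```

```bash
python3 - <<'E'
from h import *
im=r.snapshot('wrist')[:,:,::-1];cv2.imwrite('pics/w5.png',im)
E
```

```text
(no output)
```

View pics/w5.png

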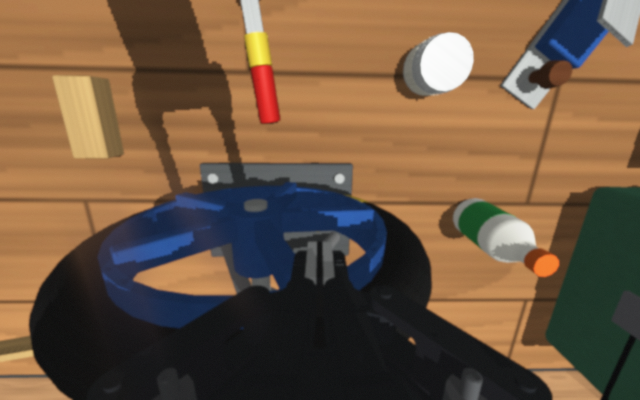

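```bash
cat >> h.py <<'E'
HUB=np.array([.552,.103,.17]);N=np.array([1,.0175,0])/np.hypot(1,.0175);Y=np.array([-.0175,1,0])
def sp(a,s,d,off=0):
    a=np.radians(a);return HUB+N*d+Y*(s*np.sin(a)+off*np.cos(a))+np.array([0,0,-s*np.cos(a)+off*np.sin(a)])
def overlay(im,c,th,f,fn,crop):
    im=np.ascontiguousarray(im);x0,y0,x1,y1=crop
    im=cv2.resize(im[y0:y1,x0:x1],None,fx=f,fy=f,interpolation=2)
    P=lambda p:tuple(int(v) for v in (np.array(proj(c,p))-[x0,y0])*f)
    for k in range(5):
        for off in(-.007,.007):cv2.line(im,P(sp(th+36+72*k,.03,.002,off)),P(sp(th+36+72*k,.105,.002,off)),(0,255,0),1)
    for k in range(72):
        cv2.circle(im,P(sp(5*k,.107,.01)),1,(0,0,255),-1)
    cv2.circle(im,P(sp(th,.09,.038)),4,(255,0,255),2)
    cv2.imwrite(fn,im)
E
python3 - <<'E'
from h import *
o=r.get_obs();print(o['tcp_pos'].round(4),o['tool_rot'].round(4),o['force'].round(1),o['moment'].round(2),o['joints'].round(3))
c=r.calibration('wrist');overlay(cv2.imread('pics/w5.png'),c,45,2.2,'pics/w5o.png',(20,140,380,390))
E
```

```text
[0.5474 0.157  0.2776] [-0.0093  0.9998  0.0141 -0.0067] [-2.4  5.   7. ] [0.86 0.32 0.06] [ 0.139  0.256  1.461  0.03   1.434 -1.455]
```

View pics/w5o.png

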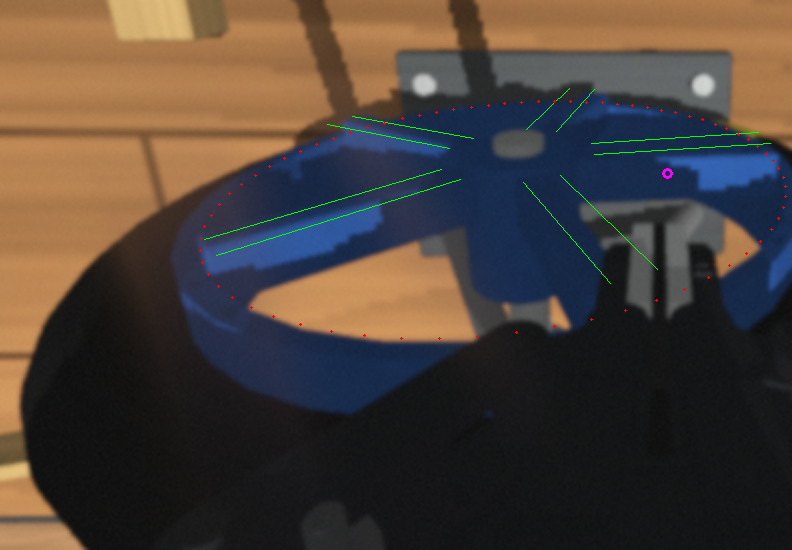

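>>> drive_tool([
  [0,4,0,0],
])

```text
clock: 8.18
tcp_pos: [0.5474, 0.1608, 0.2785]
tool_rot: [-0.009, 1.0, 0.014, -0.006]
force: [0.6, 0.6, 0.7]
width: 0.0003
```

```bash
python3 - <<'E'
from h import *
o=r.get_obs();print(o['tcp_pos'].round(4),o['tool_rot'].round(4),o['force'].round(1),o['moment'].round(2))
E
```

```text
[0.5474 0.1608 0.2785] [-0.0093  0.9998  0.0141 -0.006 ] [0.6 0.6 0.7] [-0.02 -0.02  0.  ]
```

>>> drive_tool([
  [12,8,0,0],
  [12,8,0,0],
  [0,0,0,0],
])

```text
clock: 8.55
tcp_pos: [0.5206, 0.1771, 0.2785]
tool_rot: [-0.01, 1.0, 0.014, -0.007]
force: [0.4, -0.7, -0.3]
width: 0.0
```

```bash
python3 - <<'E'
from h import *
o=r.get_obs();print(o['tcp_pos'].round(4),o['tool_rot'].round(4),o['force'].round(1),o['moment'].round(2))
c=r.calibration('wrist');im=r.snapshot('wrist')[:,:,::-1];cv2.imwrite('pics/w6.png',im)
overlay(im,c,45,2.2,'pics/w6o.png',(20,140,380,390))
cv2.imwrite('pics/s6.png',cv2.resize(r.snapshot('scene')[140:260,280:400,::-1],None,fx=5,fy=5,interpolation=2))
E
```

```text
[0.5206 0.1771 0.2785] [-0.0096  0.9998  0.0136 -0.007 ] [ 0.4 -0.7 -0.3] [-0.04  0.02  0.  ]
```

View pics/w6o.png

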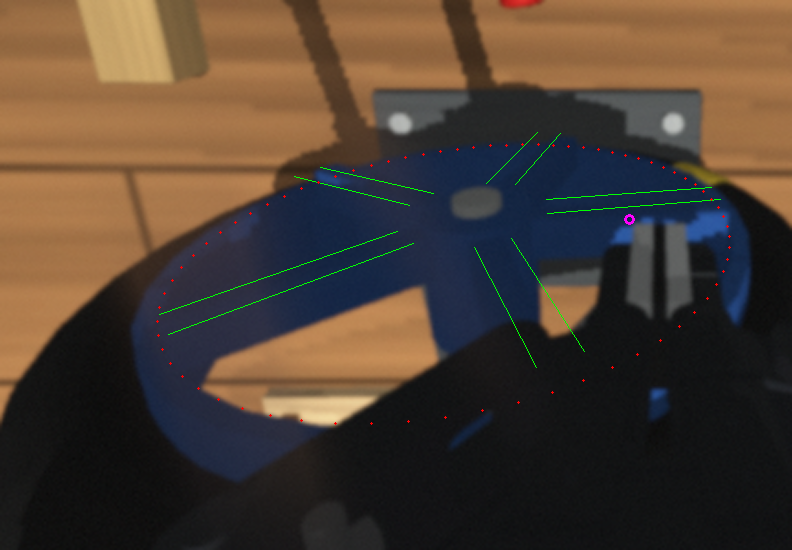

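View pics/s6.png

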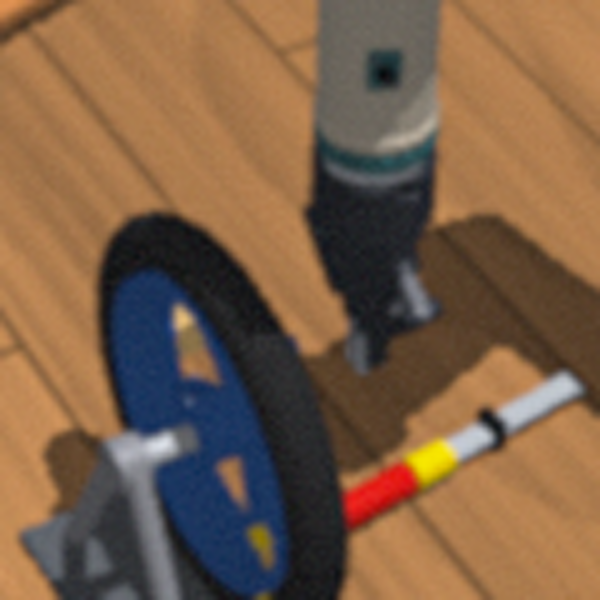

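```bash
python3 - <<'E'
from h import *
c=r.calibration('wrist');im=cv2.imread('pics/w6.png')
overlay(im,c,54,2.2,'pics/w6p.png',(20,140,380,390))
E
```

```text
(no output)
```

View pics/w6p.png

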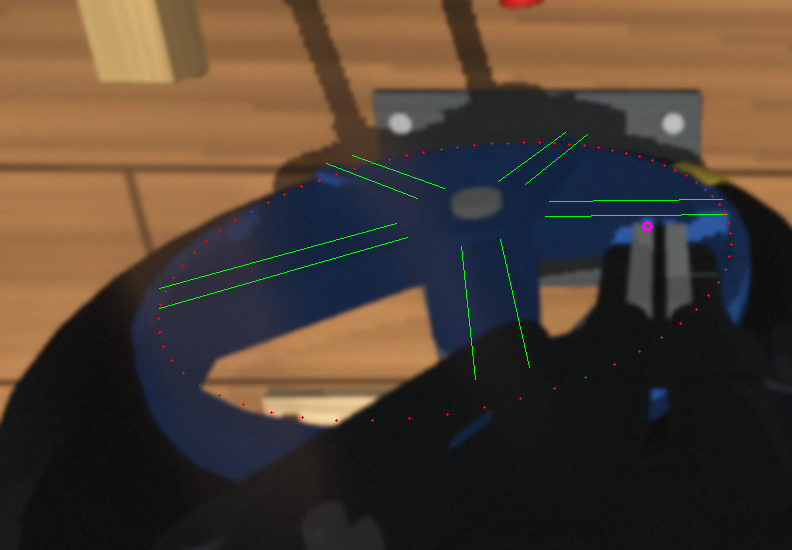

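```bash
python3 - <<'E'
from h import *
im=cv2.imread('pics/w6.png')[180:340,70:360].astype(float)
im=255*(np.clip(im/140,0,1))**.5
cv2.imwrite('pics/w6q.png',cv2.resize(im.astype(np.uint8),None,fx=2.7,fy=2.7,interpolation=2))
E
```

```text
(no output)
```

View pics/w6q.png

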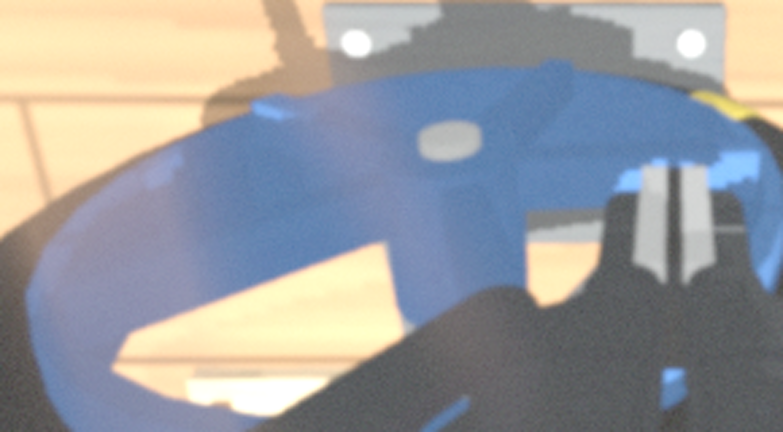

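```bash
python3 - <<'E'
from h import *
c=r.calibration('wrist')
def q(x,y,d=.002):
    p=onplane(c,70+x/2.7,180+y/2.7,HUB+N*d,N)-HUB;return p[1],p[2]
print('nut',q(449,141,-.006))
for a,b in(((480,190),(522,272)),((490,115),(545,65)),((525,125),(575,70))):
    A=q(*a);B=q(*b);d=np.array(B)-A;print(np.round(A,3),np.round(B,3),np.degrees(np.arctan2(d[0],-d[1])).round(1),'perp',np.round((d[0]*A[1]-d[1]*A[0])/np.hypot(*d),4))
E
```

```text
nut (np.float64(0.003212125027645285), np.float64(0.010194642042515856))
[0.017 0.029] [0.037 0.072] 155.2 perp -0.0032
[ 0.008 -0.03 ] [ 0.021 -0.087] 13.1 perp 0.001
[ 0.023 -0.02 ] [ 0.035 -0.08 ] 12.0 perp 0.0181
```

```bash
python3 - <<'E'
from h import *
from scipy.spatial.transform import Rotation as R
c=r.calibration('wrist');o=r.get_obs();T=o['tcp_pos'];Q=R.from_quat(o['tool_rot']).as_matrix()
for l in((0,0,.017),(.011,0,.017),(-.011,0,.017),(0,.015,.017),(-.011,.015,0),(0,0,0)):
    print(l,np.round(proj(c,T+Q@np.array(l)),1))
# nut x estimate if at z=.17
print(onz(c,70+449/2.7,180+141/2.7,.17))
# plate front corners bolts
E
python3 - <<'E'
import cv2
im=cv2.imread('pics/w6.png')[220:320,260:400]
cv2.imwrite('pics/w6t.png',cv2.resize(im,None,fx=5.5,fy=5.5,interpolation=2))
E
```

```text
(0, 0, 0.017) [320. 254.]
(0.011, 0, 0.017) [320.  237.1]
(-0.011, 0, 0.017) [320.  270.3]
(0, 0.015, 0.017) [345.7 254. ]
(-0.011, 0.015, 0) [348.  288.2]
(0, 0, 0) [320.2 270.7]
[0.55074602 0.10326144 0.17      ]
```

View pics/w6t.png

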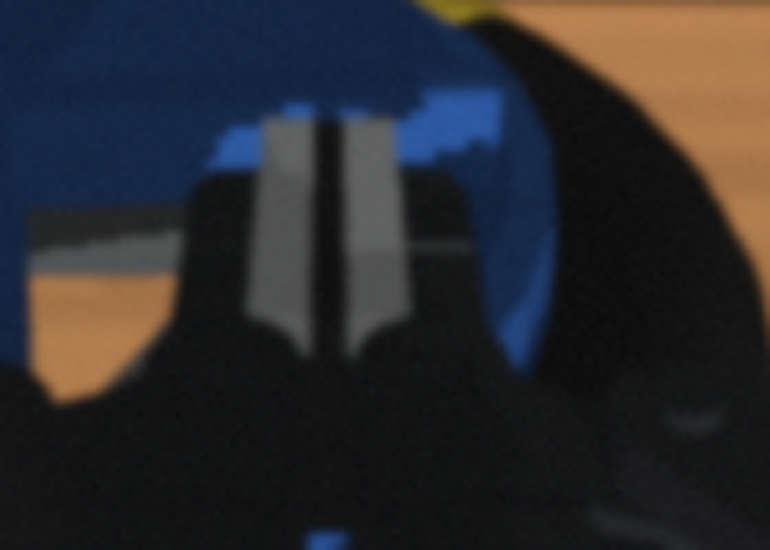

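>>> drive_tool([
  [0,2,10,0],
  [-15,0,0,0],
  [-10,0,0,0],
  [-2,0,0,0],
  [0,0,0,0],
])

```text
clock: 9.28
tcp_pos: [0.5501, 0.1791, 0.2666]
tool_rot: [-0.009, 1.0, 0.013, -0.009]
force: [-2.4, 0.6, 0.2]
width: -0.0002
```

>>> drive_tool([
  [1.5,0,-2,0],
])

```text
clock: 9.4
tcp_pos: [0.5491, 0.1789, 0.2685]
tool_rot: [-0.009, 1.0, 0.013, -0.008]
force: [-0.5, 0.1, 0.4]
width: 0.0004
```

>>> drive_tool([
  [0,-12,0,0],
  [0,-16,0,0],
  [0,-16,0,0],
])

```text
clock: 9.78
tcp_pos: [0.5503, 0.137, 0.2701]
tool_rot: [-0.01, 1.0, 0.017, -0.006]
force: [-2.7, 4.1, 4.8]
width: -0.0002
```

>>> drive_tool([
  [1.5,-16,1.5,0],
  [0,-16,0,0],
])

```text
clock: 10.02
tcp_pos: [0.5499, 0.1043, 0.2687]
tool_rot: [-0.01, 1.0, 0.019, -0.004]
force: [0.2, 3.8, -1.6]
width: 0.0
```

```bash
python3 - <<'E'
from h import *
o=r.get_obs();print(o['tcp_pos'].round(4),o['tool_rot'].round(4),o['force'].round(1),o['moment'].round(2))
im=r.snapshot('wrist')[:,:,::-1];cv2.imwrite('pics/w7.png',im)
c=r.calibration('wrist')
HUB[0]=.555
overlay(im,c,80,2.0,'pics/w7o.png',(0,140,400,400))
E
```

```text
[0.5499 0.1043 0.2687] [-0.01    0.9998  0.0191 -0.0037] [ 0.2  3.8 -1.6] [0.55 0.01 0.01]
```

View pics/w7o.png

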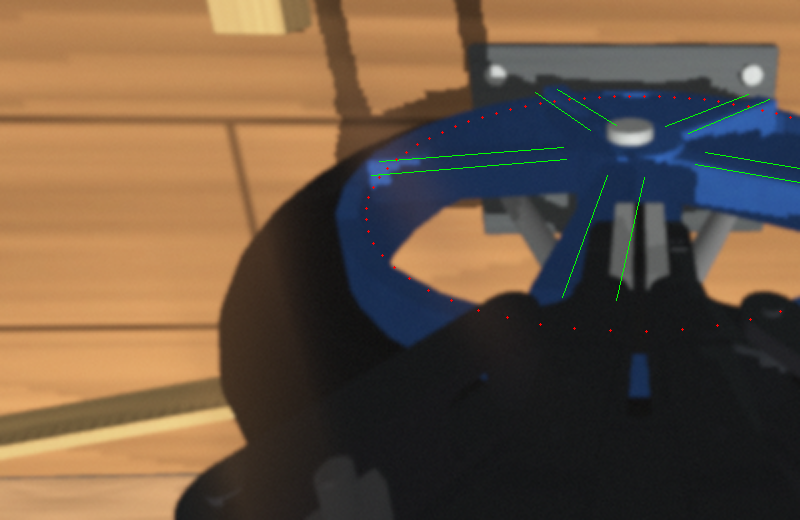

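>>> drive_tool([
  [0.5,-16,0,0],
  [0,-16,0,0],
])

```text
clock: 10.32
tcp_pos: [0.5495, 0.0694, 0.2661]
tool_rot: [-0.01, 1.0, 0.019, -0.005]
force: [0.0, 3.8, -0.2]
width: -0.0002
```

>>> drive_tool([
  [0.3,-12,-1.5,0],
  [0,-8,0,0],
])

```text
clock: 10.58
tcp_pos: [0.5495, 0.0478, 0.2665]
tool_rot: [-0.009, 1.0, 0.019, -0.005]
force: [0.5, 4.6, 0.8]
width: 0.0002
```

```bash
python3 - <<'E'
from h import *
o=r.get_obs();print(o['tcp_pos'].round(4),o['tool_rot'].round(4),o['force'].round(1),o['moment'].round(2))
im=r.snapshot('wrist')[:,:,::-1];cv2.imwrite('pics/w8.png',im)
c=r.calibration('wrist')
HUB[0]=.555
overlay(im,c,110,2.0,'pics/w8o.png',(120,140,520,400))
E
```

```text
[0.5495 0.0478 0.2665] [-0.009   0.9998  0.0193 -0.0054] [0.5 4.6 0.8] [ 0.65 -0.04  0.04]
```

View pics/w8o.png

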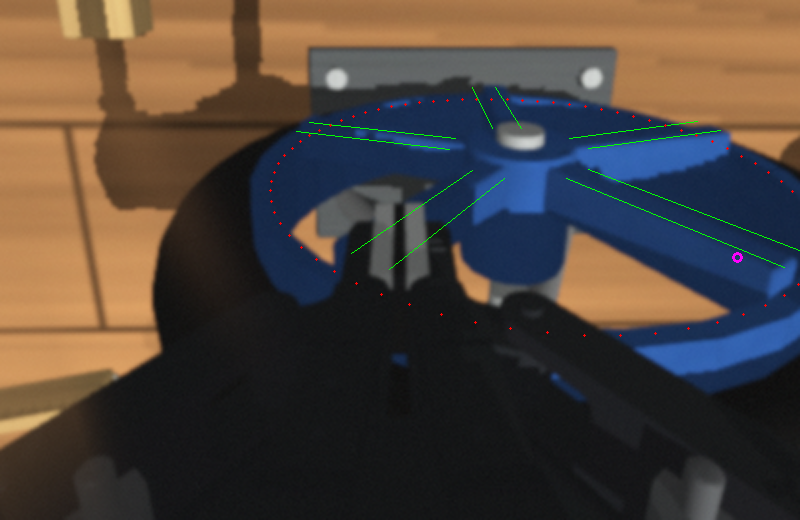

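>>> drive_tool([
  [0,-8,1,0],
  [0,-6,1,0],
])

```text
clock: 10.88
tcp_pos: [0.5499, 0.032, 0.264]
tool_rot: [-0.009, 1.0, 0.018, -0.005]
force: [-1.3, 1.9, 3.0]
width: -0.0001
```

```bash
python3 - <<'E'
from h import *
o=r.get_obs();print(o['tcp_pos'].round(4),o['tool_rot'].round(4),o['force'].round(1),o['moment'].round(2))
im=r.snapshot('wrist')[:,:,::-1];cv2.imwrite('pics/w9.png',im)
c=r.calibration('wrist')
HUB[0]=.555
overlay(im,c,115,2.0,'pics/w9o.png',(120,140,520,400))
E
```

```text
[0.5499 0.032  0.264 ] [-0.0092  0.9998  0.0181 -0.0052] [-1.3  1.9  3. ] [0.34 0.04 0.02]
```

View pics/w9o.png

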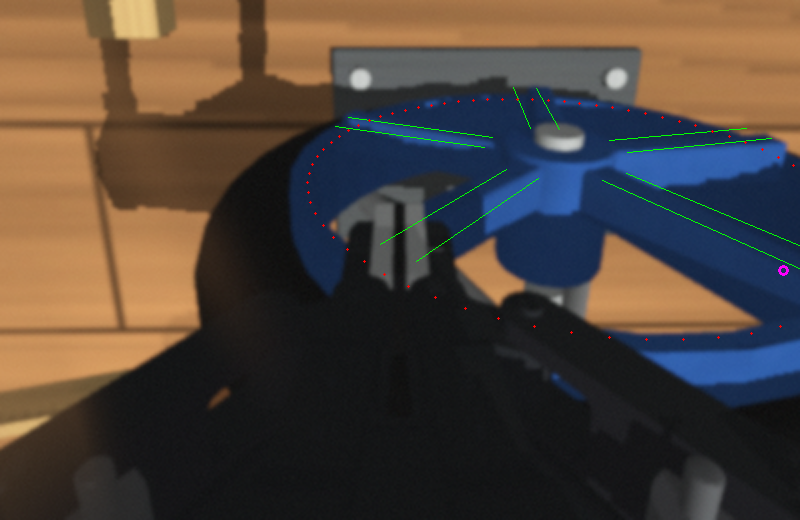

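>>> drive_tool([
  [2,2,-2,0],
  [15,0,-2,0],
  [20,0,-4,0],
  [20,30,0,0],
  [20,50,0,0],
])

```text
clock: 11.55
tcp_pos: [0.4665, 0.109, 0.2758]
tool_rot: [-0.006, 1.0, 0.015, -0.006]
force: [0.3, 0.8, -0.0]
width: 0.0001
```

```bash
python3 - <<'E'
from h import *
o=r.get_obs();print(o['tcp_pos'].round(4),o['tool_rot'].round(4),o['force'].round(1),o['moment'].round(2))
im=r.snapshot('wrist')[:,:,::-1];cv2.imwrite('pics/w10.png',im)
c=r.calibration('wrist')
HUB[0]=.555
overlay(im,c,113,2.0,'pics/w10o.png',(120,140,520,400))
cv2.imwrite('pics/s10.png',cv2.resize(r.snapshot('scene')[170:300,270:410,::-1],None,fx=4.5,fy=4.5,interpolation=2))
E
```

```text
[0.4665 0.109  0.2758] [-0.0063  0.9998  0.0154 -0.0061] [ 0.3  0.8 -0. ] [-0.01 -0.03 -0.03]
```

View pics/w10o.png

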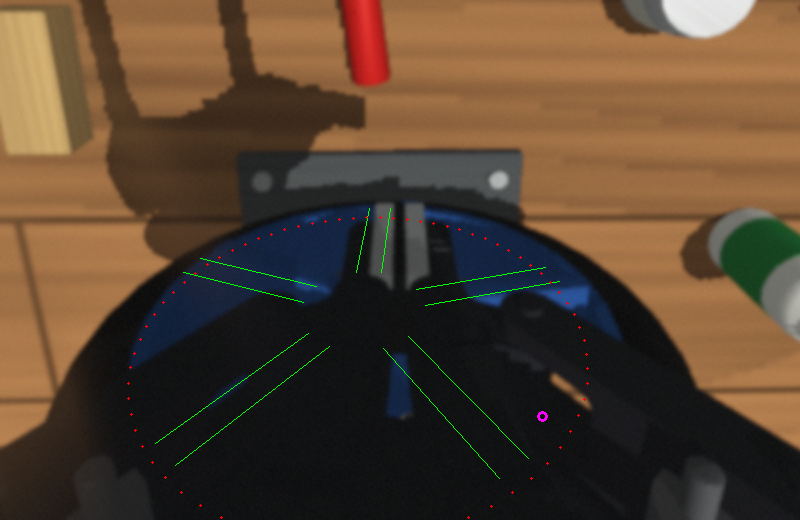

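View pics/s10.png

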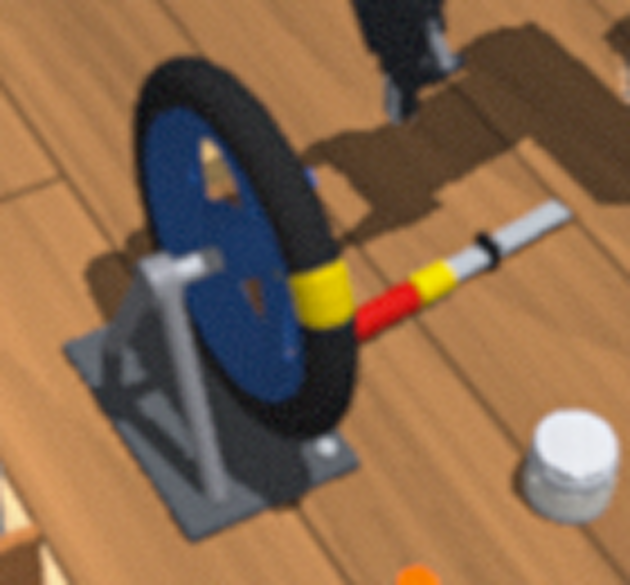

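```bash
python3 - <<'E'
from h import *
HUB[0]=.555
c=r.calibration('scene')
for a in range(95,130,5):print(a,[tuple(np.round((np.array(proj(c,sp(a,R,d)))-[270,170])*4.5).astype(int)) for R,d in((.152,.038),(.146,.052),(.132,.058))])
# stripe ends: rear boundary edges
E
```

```text
95 [(np.int64(342), np.int64(372)), (np.int64(320), np.int64(375)), (np.int64(302), np.int64(366))]
100 [(np.int64(341), np.int64(358)), (np.int64(319), np.int64(361)), (np.int64(302), np.int64(354))]
105 [(np.int64(340), np.int64(343)), (np.int64(318), np.int64(347)), (np.int64(300), np.int64(341))]
110 [(np.int64(337), np.int64(327)), (np.int64(315), np.int64(331)), (np.int64(298), np.int64(327))]
115 [(np.int64(334), np.int64(311)), (np.int64(312), np.int64(315)), (np.int64(295), np.int64(312))]
120 [(np.int64(330), np.int64(293)), (np.int64(308), np.int64(299)), (np.int64(292), np.int64(297))]
125 [(np.int64(325), np.int64(275)), (np.int64(304), np.int64(282)), (np.int64(287), np.int64(282))]
```

>>> drive_tool([
  [0,40,0,0],
  [0,31,3,0],
  [-30,0,3,0],
  [-30,0,0,0],
  [-15,0,0,0],
  [-4,0,0,0],
])

```text
clock: 12.4
tcp_pos: [0.5373, 0.1847, 0.2743]
tool_rot: [-0.012, 1.0, 0.015, -0.006]
force: [-1.0, -0.2, -1.3]
width: -0.0001
```

>>> drive_tool([
  [-6,-3,6,0],
  [-4.5,-3,0,0],
  [-0.5,0,0,0],
])

```text
clock: 12.78
tcp_pos: [0.5471, 0.1779, 0.2678]
tool_rot: [-0.012, 1.0, 0.015, -0.007]
force: [0.5, 0.1, -0.4]
width: -0.0
```

>>> drive_tool([
  [-0.5,-14,0,0],
  [0,-16,0,0],
  [0,-16,0,0],
])

```text
clock: 13.15
tcp_pos: [0.5485, 0.1343, 0.2686]
tool_rot: [-0.013, 1.0, 0.019, -0.005]
force: [-0.6, 4.2, 3.3]
width: -0.0001
```

>>> drive_tool([
  [0.5,-16,1,0],
  [0,-16,0,0],
  [0,-14,-0.5,0],
])

```text
clock: 13.52
tcp_pos: [0.5486, 0.0855, 0.2659]
tool_rot: [-0.013, 1.0, 0.02, -0.005]
force: [0.1, 3.2, -0.4]
width: -0.0001
```

```bash
cat >> h.py <<'E'
def stripe(fn):
    im=r.snapshot('scene');hsv=cv2.cvtColor(im,cv2.COLOR_RGB2HSV)
    m=cv2.inRange(hsv,(24,150,90),(34,255,255));n,l,s,ce=cv2.connectedComponentsWithStats(m)
    for i in range(1,n):
        if s[i,4]>15:print('yellow',s[i],ce[i].round(1))
    cv2.imwrite(fn,cv2.resize(im[150:300,270:410,::-1],None,fx=4,fy=4,interpolation=2))
E
python3 - <<'E'
from h import *
HUB[0]=.555
stripe('pics/s11.png');c=r.calibration('scene')
for a in range(130,200,5):print(a,[tuple(np.round(proj(c,sp(a,R,d)),1)) for R,d in((.152,.038),(.146,.052))])
E
```

```text
yellow [495   0   9  11  72] [499.    4.7]
yellow [591  31  20  31 272] [600.9  45.9]
yellow [320 193  16  16 163] [327.  200.3]
yellow [361 228  10   9  53] [366.1 232. ]
130 [(np.float64(341.0), np.float64(227.2)), (np.float64(336.3), np.float64(228.7))]
135 [(np.float64(339.6), np.float64(223.1)), (np.float64(334.9), np.float64(224.8))]
140 [(np.float64(338.0), np.float64(219.1)), (np.float64(333.4), np.float64(221.0))]
145 [(np.float64(336.3), np.float64(215.1)), (np.float64(331.8), np.float64(217.1))]
150 [(np.float64(334.5), np.float64(211.2)), (np.float64(330.0), np.float64(213.4))]
155 [(np.float64(332.6), np.float64(207.4)), (np.float64(328.2), np.float64(209.7))]
160 [(np.float64(330.6), np.float64(203.8)), (np.float64(326.3), np.float64(206.3))]
165 [(np.float64(328.6), np.float64(200.4)), (np.float64(324.4), np.float64(203.0))]
170 [(np.float64(326.5), np.float64(197.2)), (np.float64(322.4), np.float64(199.9))]
175 [(np.float64(324.4), np.float64(194.3)), (np.float64(320.4), np.float64(197.1))]
180 [(np.float64(322.3), np.float64(191.6)), (np.float64(318.4), np.float64(194.5))]
185 [(np.float64(320.2), np.float64(189.3)), (np.float64(316.4), np.float64(192.2))]
190 [(np.float64(318.1), np.float64(187.2)), (np.float64(314.4), np.float64(190.3))]
195 [(np.float64(316.1), np.float64(185.5)), (np.float64(312.5), np.float64(188.6))]
```

View pics/s11.png

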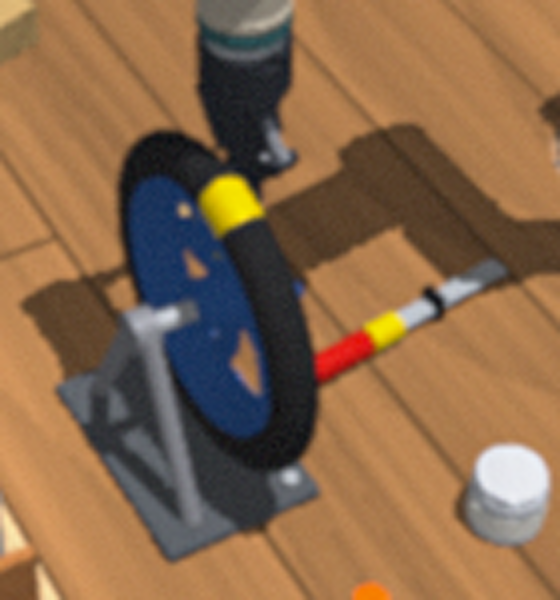

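>>> drive_tool([
  [0,-10,-1,0],
  [0,-6,-0.5,0],
])

```text
clock: 13.82
tcp_pos: [0.5487, 0.0666, 0.266]
tool_rot: [-0.012, 1.0, 0.019, -0.006]
force: [-0.3, 3.8, -0.5]
width: -0.0002
```

```bash
python3 - <<'E'
from h import *
HUB[0]=.555
stripe('pics/s12.png')
im=r.snapshot('top');hsv=cv2.cvtColor(im,cv2.COLOR_RGB2HSV)
m=cv2.inRange(hsv,(24,150,60),(34,255,255));n,l,s,ce=cv2.connectedComponentsWithStats(m)
for i in range(1,n):
    if s[i,4]>10:print('top yellow',s[i],ce[i].round(1))
cv2.imwrite('pics/t12.png',cv2.resize(im[120:220,220:340,::-1],None,fx=5,fy=5,interpolation=2))
c=r.calibration('top')
for a in (170,175,180,185):print(a,np.round(proj(c,sp(a,.152,.038)),1))
E
```

```text
yellow [495   0   9  11  72] [499.    4.7]
yellow [592  31  19  31 269] [600.9  45.8]
yellow [316 188  16  15 151] [322.9 194.8]
yellow [361 228  10   9  53] [366.1 232. ]
top yellow [267 153   6  10  50] [269.3 157.6]
170 [266.8 154.4]
175 [270.7 154.1]
180 [274.8 153.9]
185 [278.9 153.8]
```

View pics/t12.png

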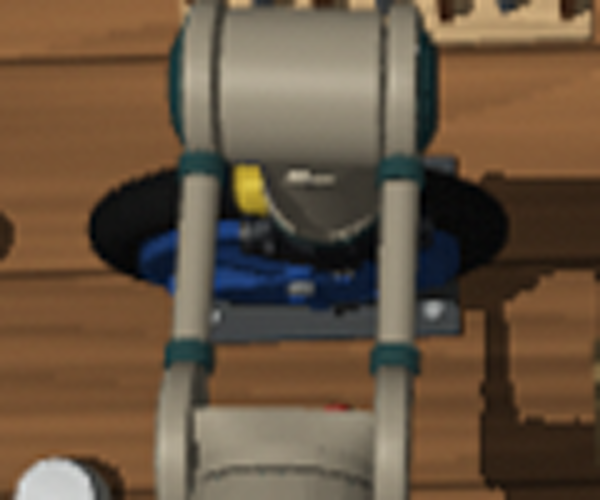

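>>> drive_tool([
  [0,4,0,0],
  [15,0,-1,0],
  [30,0,-3,0],
  [60,0,0,0],
  [60,0,0,0],
  [0,-50,0,0],
  [0,-60,0,0],
  [0,-60,0,0],
  [0,-60,0,0],
])

```text
clock: 15.05
tcp_pos: [0.3782, -0.1646, 0.2662]
tool_rot: [-0.02, 1.0, 0.014, -0.005]
force: [1.6, 0.3, 0.1]
width: 0.0
```

```bash
python3 - <<'E'
from h import *
stripe('pics/s13.png')
im=r.snapshot('top');hsv=cv2.cvtColor(im,cv2.COLOR_RGB2HSV)
m=cv2.inRange(hsv,(22,120,60),(36,255,255));n,l,s,ce=cv2.connectedComponentsWithStats(m)
for i in range(1,n):
    if s[i,4]>10:print('top yellow',s[i],ce[i].round(1))
cv2.imwrite('pics/t13r.png',im[:,:,::-1])
cv2.imwrite('pics/t13.png',cv2.resize(im[130:210,220:340,::-1],None,fx=6,fy=6,interpolation=2))
cv2.imwrite('pics/w13.png',r.snapshot('wrist')[:,:,::-1])
E
```

```text
yellow [495   0   9  11  73] [499.    4.8]
yellow [592  31  19  31 269] [600.8  45.9]
yellow [316 188  15  15 140] [322.3 194.8]
yellow [361 228  10   9  53] [366.1 232. ]
top yellow [266 151  14  13 161] [272.9 156.7]
top yellow [285 219   8   9  58] [288.8 222.8]
```

View pics/t13.png

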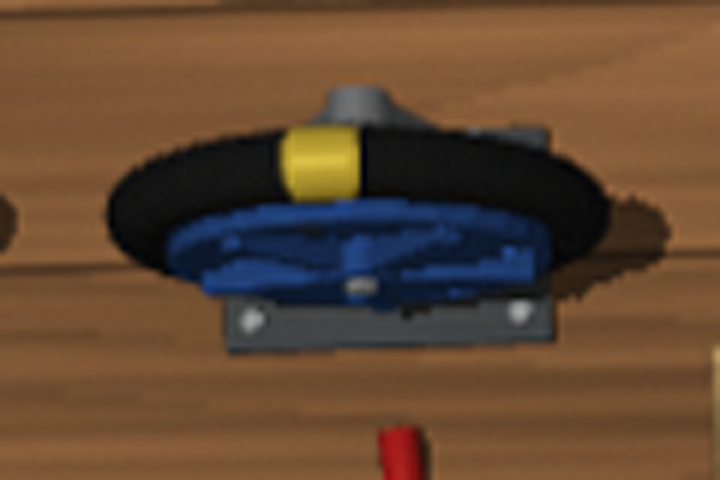

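View pics/w13.png

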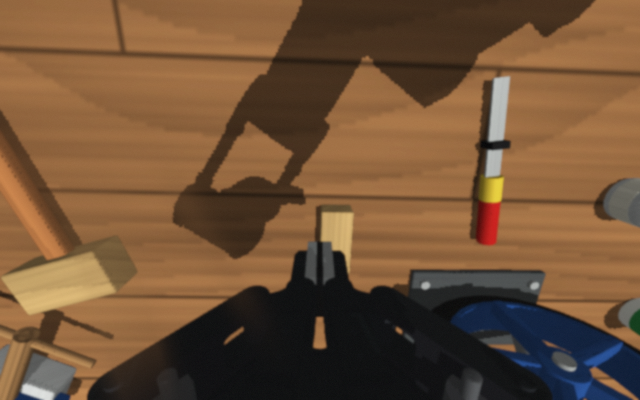

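View pics/s13.png

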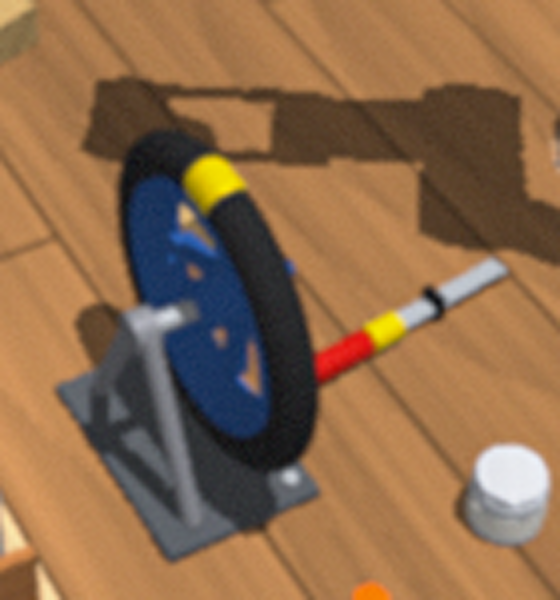

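```bash
python3 - <<'E'
from h import *
im=cv2.imread('pics/t13r.png');hsv=cv2.cvtColor(im,cv2.COLOR_BGR2HSV);c=r.calibration('top')
m=cv2.inRange(hsv,(22,120,60),(36,255,255));m[:,285:]=0;m[210:]=0
ys,xs=np.nonzero(m)
# subpixel stripe edges per row using saturation-weighted yellow
f=np.clip(im[:,:,2].astype(float)-im[:,:,0]-15,0,120)
for row in range(153,161):
    u=np.arange(255,295);w=f[row,255:295];t=w.max()/2
    i=np.argmax(w>t);j=len(w)-np.argmax(w[::-1]>t)-1
    L=u[i]-(w[i]-t)/(w[i]-w[i-1]);R=u[j]+(w[j]-t)/(w[j]-w[j+1])
    print(row,round(L,1),round(R,1),round((L+R)/2,2))
# blue rim extents
hb=cv2.inRange(hsv,(100,100,30),(125,255,255));hb[:140]=0;hb[200:]=0;hb[:,:225]=0;hb[:,335:]=0
yy,xx=np.nonzero(hb);print('blue',xx.min(),xx.max(),yy.min(),yy.max())
for row in(160,165,168,170,172):
    q=np.nonzero(hb[row])[0];print(row,q.min(),q.max(),(q.min()+q.max())/2)
g=im.sum(2)
for row in(160,163,166,169):
    q=np.nonzero(g[row,225:335]<130)[0]+225;print('dark',row,q.min(),q.max())
for u,v,z in((273.1,153,.322),(280,177.6,.17),((237.8+321.5)/2,165.5,.17),((258+312.3)/2,187.5,.012),(261.8,183,.012),(306.7,182,.012)):print((u,v),onz(c,u,v,z).round(4))
E
```

```text
153 266.7 279.1 272.87
154 266.5 279.3 272.9
155 266.4 279.4 272.93
156 266.4 279.4 272.93
157 266.4 279.4 272.92
158 266.6 279.4 273.0
159 266.8 279.4 273.09
160 267.1 279.3 273.2
blue 248 311 163 181Traceback (most recent call last):
  File "<stdin>", line 16, in <module>
    return umr_minimum(a, axis, None, out, keepdims, initial, where)
ValueError: zero-size array to reduction operation minimum which has no identity
```

```bash
python3 - <<'E'
from h import *
im=cv2.imread('pics/t13r.png');c=r.calibration('top')
f=lambda n,u,v,z:print(n,onz(c,u+.0,v,z).round(4))
f('stripe',272.9,154.5,.322);f('nut',280,177.6,.17);f('tyremid',279.65,165.5,.17)
f('bolt1',262,183,.014);f('bolt2',306.6,181.8,.014);f('corner1',258.2,188.6,.012);f('corner2',312.3,186.7,.012)
z=cv2.resize(im[165:195,250:320],None,fx=11,fy=11,interpolation=cv2.INTER_CUBIC);cv2.imwrite('pics/t13b.png',z)
E
```

```text
stripe [0.5911 0.1097 0.322 ]
nut [0.5469 0.1035 0.17  ]
tyremid [0.5919 0.1046 0.17  ]
bolt1 [0.5604 0.1931 0.014 ]
bolt2 [0.561  0.0134 0.014 ]
corner1 [0.5382 0.2087 0.012 ]
corner2 [ 0.5407 -0.0091  0.012 ]
```

View pics/t13b.png

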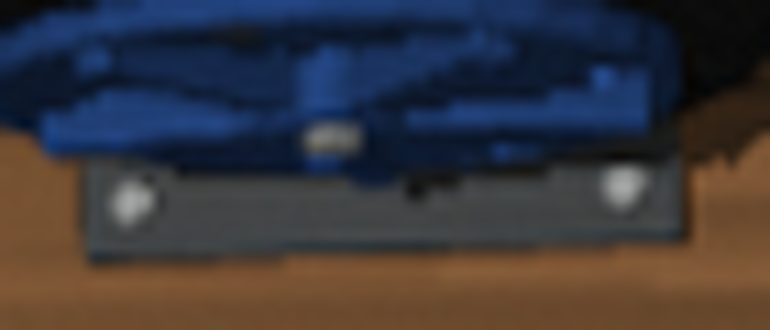

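>>> drive_tool([
  [0,60,-1,0.5],
  [0,60,-1,0],
  [0,60,-1,0],
  [0,50,0,0],
  [-40,12,0,0],
  [-50,0,0,0],
  [-40,0,0,0],
  [-25,0,0,0],
  [0,0,0,0],
])

```text
clock: 16.32
tcp_pos: [0.5179, 0.0993, 0.2756]
tool_rot: [-0.02, 1.0, 0.015, -0.007]
force: [0.2, 0.1, 1.2]
width: -0.0002
```

>>> drive_tool([
  [-10,-6,3,0.7],
  [-10,-6,3,0.7],
  [-7,0,1,0],
  [-3,0,0,0],
])

```text
clock: 16.82
tcp_pos: [0.5459, 0.0886, 0.2679]
tool_rot: [-0.008, 1.0, 0.015, -0.008]
force: [-0.3, -1.3, 0.3]
width: -0.0003
```

>>> drive_tool([
  [-2.5,-8,1,0],
  [0,-8,0,0],
  [0,-4,0,0],
  [0,-3,0,0],
])

```text
clock: 17.32
tcp_pos: [0.5486, 0.0648, 0.2662]
tool_rot: [-0.007, 1.0, 0.016, -0.008]
force: [0.2, 2.9, 0.1]
width: -0.0002
```

>>> drive_tool([
  [0,-3,0,0],
])

```text
clock: 17.45
tcp_pos: [0.5485, 0.0626, 0.2662]
tool_rot: [-0.007, 1.0, 0.017, -0.008]
force: [0.5, 2.6, -0.3]
width: 0.0003
```

>>> drive_tool([
  [0,-1,0,0],
])

```text
clock: 17.58
tcp_pos: [0.5485, 0.062, 0.2662]
tool_rot: [-0.007, 1.0, 0.018, -0.008]
force: [0.8, 3.3, -0.0]
width: 0.0003
```

Retreat and check again.

>>> drive_tool([
  [0,4,0,0],
  [15,0,-1,0],
  [30,0,-3,0],
  [60,0,0,0],
  [60,0,0,0],
  [0,-50,0,0],
  [0,-60,0,0],
  [0,-60,0,0],
  [0,-60,0,0],
])

```text
clock: 18.7
tcp_pos: [0.3747, -0.1698, 0.2675]
tool_rot: [-0.014, 1.0, 0.012, -0.008]
force: [0.9, 0.1, -0.2]
width: 0.0001
```

```bash
python3 - <<'E'
from h import *
stripe('pics/s14.png')
im=r.snapshot('top')[:,:,::-1].copy();cv2.imwrite('pics/t14r.png',im);c=r.calibration('top')
cv2.imwrite('pics/t14.png',cv2.resize(im[100:260,200:380],None,fx=4,fy=4,interpolation=2))
f=np.clip(im[:,:,2].astype(float)-im[:,:,0]-15,0,120);o=[]
for row in range(153,160):
    u=np.arange(255,300);w=f[row,255:300];t=w.max()/2
    i=np.argmax(w>t);j=len(w)-np.argmax(w[::-1]>t)-1
    o.append(((u[i]-(w[i]-t)/(w[i]-w[i-1]))+(u[j]+(w[j]-t)/(w[j]-w[j+1])))/2)
print(np.round(o,2));y=onz(c,np.mean(o[:4]),154.5,.322)[1];print(y, 180-np.degrees(np.arcsin((y-.1038)/.152)))
E
```

```text
yellow [495   0   9  11  73] [499.1   4.8]
yellow [592  31  19  31 272] [600.9  46. ]
yellow [315 188  16  14 134] [321.7 193.9]
yellow [361 228  10   9  53] [366.1 232. ]
[274.25 274.14 274.09 274.08 274.08 274.16 274.26]
0.10569991875633922 179.28381473066406
```

View pics/t14.png

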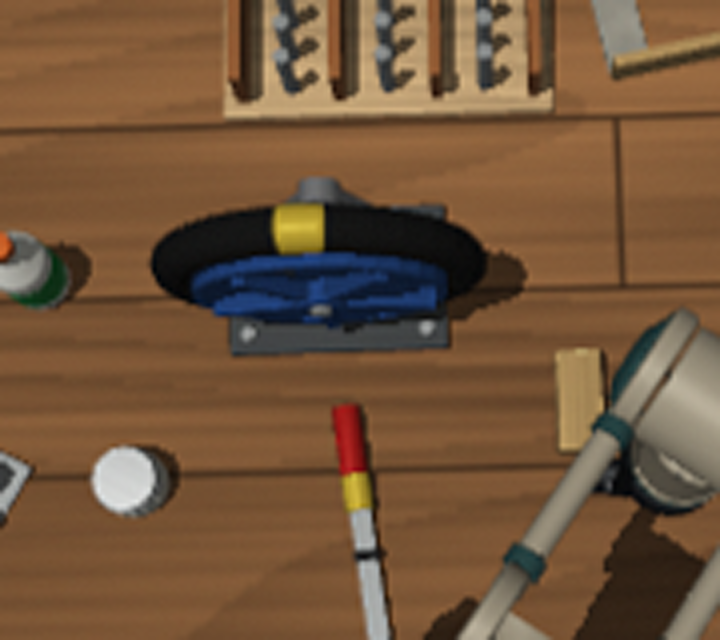

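View pics/s14.png

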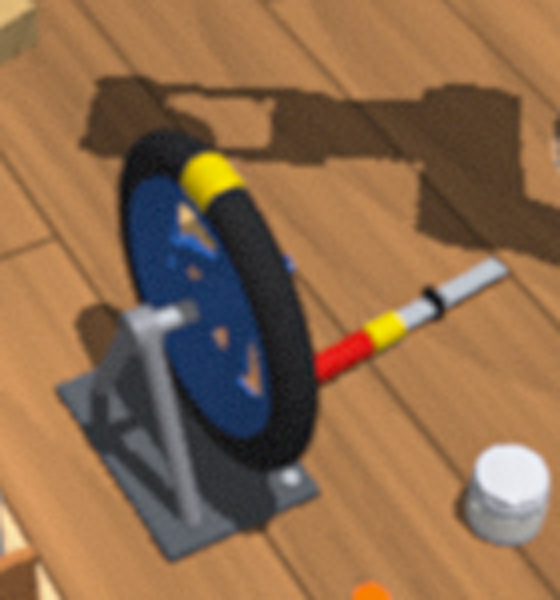

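```bash
python3 - <<'E'
from plant import r
o=r.get_obs();print(o['clock'],o['qvel'].round(3));print(r.sign_off())
E
```

```text
18.8 [ 0.081 -0.029  0.042  0.081  0.06   0.06 ]
the job is handed in; nothing more can be done
None
```

I turned the wheel clockwise (seen from the robot) by about 139° with the closed fingertip, pushing two spokes in turn from the top. I then gave the second spoke a small final nudge, pulled the hand well clear and handed the job in at 18.8 s.

**Valve position:** my last checks disagree slightly, by about 2° in all. They were:
- **Top camera:** the stripe puts the valve at about 179.3°, where 180° is straight up.
- **Contact geometry at the last push:** about 180°.
- **Scene camera:** about 178°.

**Touching:**
- **First push:** it slipped on the end of a spoke and the hand rode up about 6 mm.
- **Rim:** the finger brushed the front of the blue rim once, at about 2.4 N.
- **Gripper body over the tyre:** on a few rows my figures left little or no room between the gripper's body and the tyre top. At the end of the first spoke's push the upward force reached 3 N. I read that as the tip slipping at the end of the spoke, but I can't fully rule out that the body brushed the tyre. I kept the fingertip in front of the tyre and well away from the valve.

**At hand-in:** in the last pictures the tools near the wheel were where they had been; the mallet was not in those views. The hand was clear with force readings near zero. The joints still showed small residual speeds, up to about 0.08 rad/s.

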